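# Start a coarse-thread bolt in its boss by feel

### The job

One of the two square-head bolts on the bolting fixture stands high and loose in its boss, not yet started. Turn it backward (anticlockwise from above) until you feel it drop into the thread, stop there, then turn it forward (clockwise) one full turn so that it is started; leave the things round about where they are. Finish while still holding the bolt's head in the gripper, at rest.

Things in the scene. Friction and masses are not known exactly. Their poses are not given: they have to be found in the camera images.
- fixture: Fixed steel fixture, any yaw: base plate 90 (its x) x 230 (its y) x 10 mm with two round bosses, 45 mm diameter, tops 44 mm above the bench, 65 mm either side of the centre along y. The +y boss has the unstarted bolt (head high), the -y boss one already home (head low, fixed, not to be handled); a 20 mm high bar lies between. Origin: centre of the underside; z up.
- boss_top (a point): Centre of the top face of the +y boss, 44 mm above the bench, on the vertical axis of the unstarted bolt. The bolt (0.27 kg) can only turn about and slide along this axis; it cannot be lifted out (6 mm at most).
- home_head (a point): Centre of the square head of the other bolt, the one already home: 56 mm above the bench, head 30 x 30 x 18 mm.
- bolt_head (a point): Centre of the unstarted bolt's square head, about 85 mm above the bench at the start. Head 30 x 30 mm across flats, 18 mm high, to be gripped on opposite flats from above; flat normals are this point's x and y (z up). Under it a 29 mm collar 3 mm thick and the 23 mm threaded shank. A small dark punch mark lies on the head's top, 9 mm out along x.
- bolt_turn (a joint): Turn of the unstarted bolt, rad, growing clockwise seen from above (forward; right-hand thread). Starts between 0.45 and 1.3, resting on the boss's first thread; turned backward it rises slightly (8 mm a turn) to 0, and just past 0 (-0.1 to -0.2) it is free to drop one pitch, 8 mm, by its own weight if let go or if the hand follows it down. Friction 0.08 N m.
- bolt_depth (a joint): How far the bolt has gone down, m, growing downward: about 0.0006 to 0.0017 at the start, 0 at the crest before the drop, near 0.008 just after it. From then on the thread guides it: depth = 0.008 x (1 + bolt_turn / 6.283), with 0.6 mm of play, so one forward turn takes bolt and head 8 mm further down, to about 0.016. Reading 0, the head's centre is 86 mm above the bench.
- nut_cup: White plastic cup with nuts, 77 mm wide, 73 mm high, loose, a bystander; origin at the centre of its underside.
- tape_measure: Tape measure, 74 x 78 x 31 mm, loose, a bystander; origin at the centre of its underside.
- weld_coupon: Small rusty steel T-joint practice piece, 40 x 60 x 58 mm, loose, a bystander; origin at the centre of its underside.
- spanner: Combination spanner, 29 x 175 x 8 mm, loose, a bystander; origin at the centre of its underside.

How it is judged:
By the outcome, as a careful person would: the job done as asked, in the order asked, and still so for the second after the job is handed in, while the arm keeps its last pose, push and grip.
It also fails if it takes over 64 s, if anything falls off the work surface, if the arm or the gripper's body presses on something with over 40 N, if the wrist force passes 120 N, or if a joint passes its speed limit or range.

### The arm

A 6-joint arm with a two-finger parallel gripper is mounted at the origin on a cart in front of the work surface, level with it; the furniture and walls round the work are solid. World frame = base frame: x ahead of the robot, y to its left, z up, the work surface at z = 0. Lengths are in m, angles in degrees, forces in N, time in s.
With the tool pointing down it reaches from about 0.325 to 0.85 m from the base axis. Payload 15.5 kg.
Tool frame: the origin (TCP) lies between the finger pads; the fingertips stand env.tcp_to_tips ahead of it and the grasp point (between the pads) lies 5 mm behind it (env.tcp_to_tips is the distance from the TCP to the fingertips, in m); z points along the fingers, y is the line along which they close (so a half turn about z gives the same grasp; the last joint's range is limited). The gripper opens to 91 mm and grips with 3 to 60 N. Pads are 32 mm wide; open, the fingers measure 118 mm over their backs; the gripper's body (76 mm by 178 mm) begins 60 mm behind the grasp point.
Start: joints at [62.653, 28.281, 77.091, -0, 74.628, -5.472], TCP at [0.233, 0.58, 0.228] pointing down, gripper open.
Joint ranges: [-166.48, 166.48], [-47.26, 123.95], [12.59, 153.08], [-70.14, 250.14], [6.76, 159.57], [-176.63, 176.63]. Speed limits (degrees/s): [108.29, 108.29, 147.25, 172.46, 172.46, 172.46].

### API

Orientations are given as a 3x3 rotation matrix whose columns are the frame's x, y, z axes.
In Python, from rig import env gives the robot as it stands.
- The arm moves only by the shell command python3 -m jog 'ROWS' [OPENING] [FORCE]. ROWS is JSON, a list of rows, each a list of 6 numbers: the shift along the tool's x, y, z in mm, then the turn, a rotation vector about the tool's x, y, z in degrees. In form: [[dx, dy, dz, ax, ay, az], ...]. A call has 1 to 5 rows; each row is the pose to reach, as a shift and turn from the pose commanded when the call began, along the tool's axes at that moment; what a row does not reach only later rows make up. A row lasts 1/10 s, in which the tool goes at most 50 mm and 8.59 degrees, less where a joint would pass 70% of its speed; a pose out of reach is approached as far as the arm can. A call with a gripper value outside its range is refused whole. OPENING is the opening, from 0 (shut) to 1 (fully open), set as the call begins (- or left out, the last holds). The fingers move at their own pace and stop on an object; FORCE is the grip in N (left out, the last holds). Time passes only in rows, so rows that repeat a pose let the fingers close. It gives the time, the measured TCP pose, the force, the opening and the grip force at its end, in the units of the state.
- env.get_obs(): the state, without advancing time (a new reading comes with each control period).
- env.camera(name): name is "scene" or "top" or "wrist"; returns a dict with "img" (384x512x3 uint8, red, green, blue), "fovy" (degrees; the focal length in pixels is half the picture's height over the tangent of half this angle, whatever the lens; pixels are square), "cx", "cy" (the principal point, pixels), "extrinsics" (4x4, takes a point from camera to world coordinates). Camera axes: x right, y down, z forward; pixel columns grow to the right and rows downward; lengths in m; the calibration is good to about 2 mm. The wrist camera is an equidistant fisheye: a pixel r from the principal point sees the ray r / f radians off the axis. A picture is of the moment at which its call begins. There is no depth.
- env.job_done(): hands the job in; it is judged then, once.
Trained networks look in a picture, given as the dict that the camera call returned (one of the last four; its "shot" number tells which), for a name from the list of things; names that differ only in an ending like _2 or _b are one class to them, and where a whole thing is asked for, a point or a joint stands for the part that bears it (a point fixed in the world has none). Each returns a list of dicts, best first, with "conf" (0 to 1); they miss things now and then, are a little off and sometimes report something else, mostly with a low value. They report only what shows in the picture. A call takes as long as a camera call.
- env.find_in(thing, picture): "box" ([left, top, width, height] as shares, 0 to 1, of the picture: columns of its width, rows of its height, round what is visible of it).
- env.regions_of(thing, picture): "pixels" (384x512 bool, what is visible of it) and "box" ([left, top, width, height] as shares, 0 to 1, of the picture: columns of its width, rows of its height, round what is visible of it).
- env.tip_of(thing, picture): "location" ([column, row] as shares, 0 to 1, of the picture: columns of its width, rows of its height: a listed point, or the origin of a listed thing).
The state is a dict: "time": time; "q": joint angles; "dq": joint speeds; "joint_torque": joint torques, N m; "tool_pos": TCP position; "ee_rot": TCP orientation; "force": force on the tool from outside, world axes, zero at the start; "torque": the same for the moment, N m; "finger_gap": finger opening in m; "grip_force": force on a finger pad.
Only numpy, scipy, OpenCV 4.12 (cv2) and the standard library are available. Lean on these libraries where they do the work, as an engineer would, in place of code of your own. Each camera call takes 0.05 s, during which the arm holds its last target. There are 200 camera calls.

## Working session

There is one attempt and no reset: what is moved stays moved. The work goes in short steps, Python scripts to look and compute and a shell command to move; the robot and the scene stay as the last step left them, time stands still between calls to the robot, and variables do not carry over. Pictures are saved under pics/ and viewed, at most 10 in all, crops included, and the job is handed in when it is done.

```bash
mkdir -p pics; cat > h.py <<'E'
import numpy as np, cv2
from rig import env
def ray(c,u,v):
    H,W=c["img"].shape[:2]; f=H/2/np.tan(np.radians(c["fovy"])/2)
    x,y=(u-c["cx"])/f,(v-c["cy"])/f
    if c.get("name")=="wrist":
        r=np.hypot(x,y); d=np.array([x/r*np.sin(r),y/r*np.sin(r),np.cos(r)]) if r>1e-9 else np.array([0,0,1.])
    else: d=np.array([x,y,1.]); d/=np.linalg.norm(d)
    E=np.array(c["extrinsics"]); return E[:3,3],E[:3,:3]@d
def tri(rs):
    A=sum(np.eye(3)-np.outer(d,d) for o,d in rs); b=sum((np.eye(3)-np.outer(d,d))@o for o,d in rs)
    p=np.linalg.solve(A,b); return p,[np.linalg.norm(np.cross(p-o,d))*1e3 for o,d in rs]
def atz(r,z): o,d=r; return o+d*(z-o[2])/d[2]
def cam(n):
    c=env.camera(n); c["name"]=n; return c
def save(c,fn,box=None,s=1):
    i=c["img"][...,::-1]
    if box: i=i[box[1]:box[3],box[0]:box[2]]
    cv2.imwrite("pics/"+fn,cv2.resize(np.ascontiguousarray(i),None,fx=s,fy=s,interpolation=cv2.INTER_CUBIC))
def pt(c,t):
    l=env.tip_of(t,c); 
    return [(np.array(k["location"])*[512,384],k["conf"]) for k in l]
E
python3 - <<'E'
from h import *
np.set_printoptions(precision=4,suppress=True)
cs={n:cam(n) for n in ["scene","top","wrist"]}
ims=[c["img"][...,::-1] for c in cs.values()]
cv2.imwrite("pics/a.png",cv2.resize(np.vstack([np.hstack(ims[:2]),np.hstack([ims[2],ims[2]*0])]),(800,600),interpolation=cv2.INTER_AREA))
for t in ["bolt_head","boss_top","home_head","fixture","nut_cup","tape_measure","weld_coupon","spanner"]:
    rs=[]
    for n,c in cs.items():
        l=pt(c,t)
        print(t,n,[(p.round(1),round(k,2)) for p,k in l[:2]])
        if l: rs.append(ray(c,*l[0][0]))
    if len(rs)>1: print("   ",*tri(rs))
print(env.tcp_to_tips,env.get_obs()["ee_rot"],env.get_obs()["time"],cs["scene"].keys())
E
```

```text
bolt_head scene []
bolt_head top [(array([275.2, 221.9]), 0.68)]
bolt_head wrist []
boss_top scene [(array([286.3, 200.8]), 0.89)]
boss_top top [(array([278.1, 223.5]), 0.84)]
boss_top wrist []
    [0.5347 0.1933 0.0407] [np.float64(0.885323952322351), np.float64(0.8853239523223859)]
home_head scene [(array([318.5, 175. ]), 0.95)]
home_head top [(array([331.7, 247.3]), 0.66), (array([302.2, 233.7]), 0.36)]
home_head wrist []
    [0.4793 0.0718 0.0561] [np.float64(0.45984999914516494), np.float64(0.45984999914518965)]
fixture scene [(array([300.9, 197.9]), 0.59)]
fixture top [(array([302. , 233.9]), 0.94)]
fixture wrist []
    [ 0.5096  0.1326 -0.0002] [np.float64(1.5030470871616288), np.float64(1.503047087161432)]
nut_cup scene [(array([281.6, 297.9]), 0.98)]
nut_cup top [(array([160.1, 257.5]), 0.69)]
nut_cup wrist []
    [0.4467 0.4725 0.0088] [np.float64(6.0230102557941665), np.float64(6.0230102557941425)]
tape_measure scene [(array([240.4, 146.5]), 0.82)]
tape_measure top [(array([349.3, 126.2]), 0.87)]
tape_measure wrist []
    [0.7721 0.0132 0.0108] [np.float64(6.119479656866839), np.float64(6.119479656867088)]
weld_coupon scene [(array([216.6, 187.3]), 0.65)]
weld_coupon top [(array([275.2, 131.9]), 0.91)]
weld_coupon wrist []
    [ 0.7647  0.1975 -0.0022] [np.float64(1.7542050195829686), np.float64(1.7542050195829568)]
spanner scene [(array([238.1, 290.8]), 0.57), (array([217.1, 188.1]), 0.18)]
spanner top [(array([159.2, 215.7]), 0.85)]
spanner wrist []
    [ 0.5552  0.4862 -0.0157] [np.float64(0.8420200026391316), np.float64(0.842020002639358)]
0.014 [[-0.928   0.3726 -0.    ]
 [ 0.3726  0.928   0.    ]
 [ 0.      0.     -1.    ]] 1.35 dict_keys(['img', 'fovy', 'cx', 'cy', 'extrinsics', 'shot', 'name'])
```

View pics/a.png

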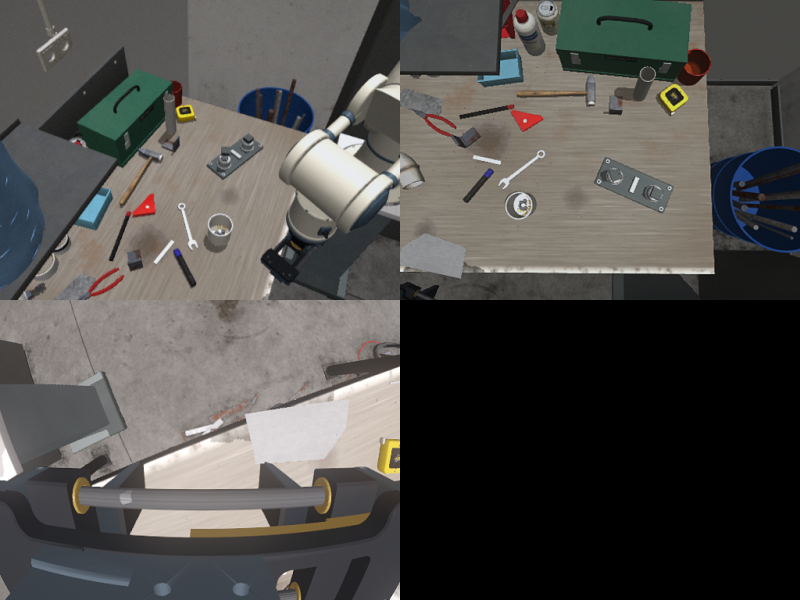

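The scene and top views show the fixture with the high-headed bolt at top pixel (275,222), the home one at (332,247). The height checks out (0.041 against 0.044) and the spacing is 133 mm, so I'm moving above the bolt for a close look.

```bash
python3 -m jog '[[-50,-29,0,0,0,0],[-100,-58,0,0,0,0],[-140,-82,0,0,0,0],[-180,-105,0,0,0,0],[-212,-124,0,0,0,0]]' 1
python3 -m jog '[[-40,-23,0,0,0,0],[-80,-46,0,0,0,0],[-120,-70,0,0,0,0],[-160,-93,0,0,0,0],[-190,-111,0,0,0,0]]' 1
python3 -m jog '[[-22,-12,0,0,0,0],[-22,-12,0,0,0,0],[-22,-12,0,0,0,0]]'
python3 - <<'E'
from h import *
np.set_printoptions(precision=4,suppress=True)
o=env.get_obs(); print(o["tool_pos"],o["ee_rot"],o["q"],o["force"],o["time"])
cs={n:cam(n) for n in ["scene","top","wrist"]}
for t in ["bolt_head","boss_top","home_head"]:
    rs=[]
    for n,c in cs.items():
        l=pt(c,t); print(t,n,[(p.round(1),round(k,2)) for p,k in l[:2]])
        if l: rs.append(ray(c,*l[0][0]))
    if len(rs)>1: print("   ",*tri(rs))
save(cs["wrist"],"w1.png",None,1.5)
E
```

```text
time: 1.85
tool_pos: [0.3845, 0.3841, 0.2281]
ee_rot: [[-0.928, 0.373, 0.0], [0.373, 0.928, 0.0], [-0.0, 0.0, -1.0]]
force: [1.5, 0.2, -0.1]
finger_gap: 0.0911
grip_force: 0.0
time: 2.35
tool_pos: [0.5199, 0.2099, 0.228]
ee_rot: [[-0.928, 0.374, 0.001], [0.374, 0.928, -0.0], [-0.001, 0.0, -1.0]]
force: [0.1, -0.1, 0.0]
finger_gap: 0.0913
grip_force: 0.0
time: 2.65
tool_pos: [0.5342, 0.1927, 0.2278]
ee_rot: [[-0.928, 0.374, -0.0], [0.374, 0.928, 0.0], [0.0, 0.0, -1.0]]
force: [-0.0, 0.4, 0.3]
finger_gap: 0.0914
grip_force: 0.0
[0.5342 0.1927 0.2278] [[-0.9276  0.3736 -0.0004]
 [ 0.3736  0.9276  0.0001]
 [ 0.0004  0.     -1.    ]] [ 13.7977  23.6923  85.3083   0.0137  71.0173 -54.267 ] [-0.0129  0.4432  0.3467] 2.65
bolt_head scene [(array([284.3, 190.8]), 0.55)]
bolt_head top []
bolt_head wrist [(array([261.6, 183. ]), 0.82)]
    [0.5362 0.1985 0.0867] [np.float64(6.98314238739896), np.float64(6.983142387398881)]
boss_top scene [(array([289.5, 203.1]), 0.67)]
boss_top top [(array([162.4, 260.4]), 0.55)]
boss_top wrist [(array([263.4, 174.9]), 0.69)]
    [0.476  0.3239 0.2725] [np.float64(44.366385599644836), np.float64(80.74166219312491), np.float64(112.65340205182305)]
home_head scene [(array([318.2, 178. ]), 0.94)]
home_head top [(array([329.3, 247.4]), 0.63)]
home_head wrist [(array([153.2, 176.7]), 0.6)]
    [0.4792 0.0762 0.0467] [np.float64(1.9746677262612629), np.float64(0.5630591663235386), np.float64(2.116684727892794)]
```

View pics/w1.png

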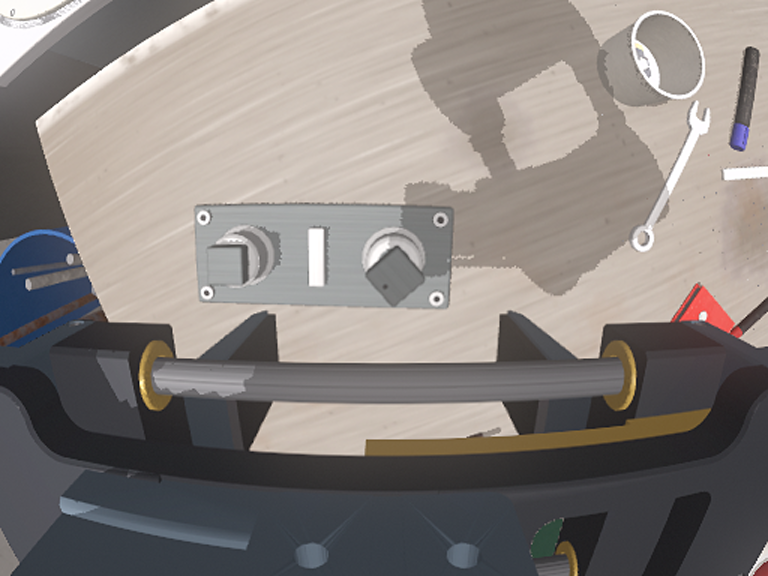

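The wrist view shows the fixture with the loose bolt's head at (263,184) in 512-px coordinates, rotated about 40° to the tool. Its punch mark is at about (257,191). Next is a crop to read the corners.

```bash
python3 - <<'E'
from h import *
c=cam("wrist"); cv2.imwrite("pics/w2raw.png",c["img"][...,::-1]); np.savez("pics/w2.npz",E=c["extrinsics"],f=c["fovy"],cx=c["cx"],cy=c["cy"])
save(c,"w2.png",(230,145,300,210),9)
E
```

```text
(no output)
```

View pics/w2.png

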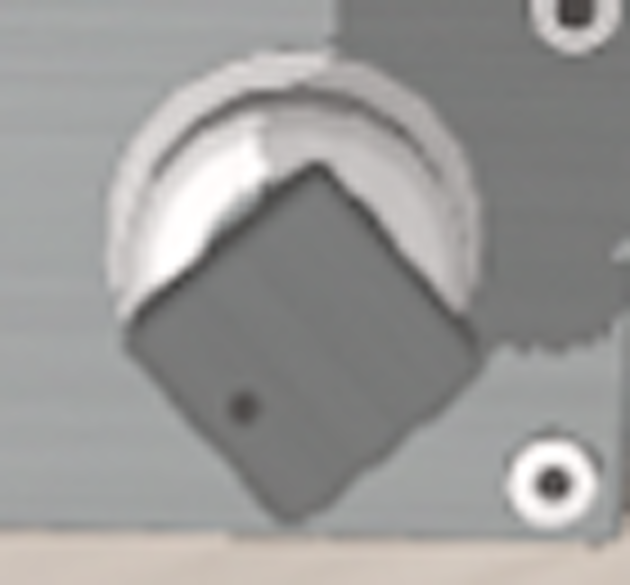

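```bash
python3 - <<'E'
from h import *
np.set_printoptions(precision=4,suppress=True)
z=np.load("pics/w2.npz"); c=dict(img=cv2.imread("pics/w2raw.png"),fovy=float(z["f"]),cx=float(z["cx"]),cy=float(z["cy"]),extrinsics=z["E"],name="wrist")
pc=[(318,165),(483,352),(290,522),(128,338),(243,408)]
P=lambda p:ray(c,230+(p[0]+.5)/9-.5,145+(p[1]+.5)/9-.5)
for h in [.094]:
    w=np.array([atz(P(p),h)[:2] for p in pc]); ctr=w[:4].mean(0); m=w[4]-ctr
    print(w,ctr,"mark",m,np.hypot(*m)*1e3,np.degrees(np.arctan2(m[1],m[0])))
    for i in range(4):
        e=w[(i+1)%4]-w[i]; print(np.hypot(*e)*1e3,np.degrees(np.arctan2(e[1],e[0]))%90)
print("tool y ang",np.degrees(np.arctan2(.9276,.3736)), "cam",z["E"][:3,3])
E
```

```text
[[0.5108 0.2085]
 [0.537  0.2178]
 [0.5471 0.1907]
 [0.5209 0.1819]
 [0.533  0.1907]] [0.5289 0.1997] mark [ 0.0041 -0.009 ] 9.874248936587838 -65.74513754596094
27.820896678589072 19.64585672143049
28.950648056006113 20.620316932847373
27.720366388584136 18.656388467305874
28.47402817569025 20.84727416546866
tool y ang 68.06240530294771 cam [0.4723 0.2168 0.3843]
```

```bash
python3 -m jog '[[0,0,8,0,0,8],[0,0,16,0,0,16],[0,0,24,0,0,24],[0,0,24,0,0,32],[0,0,24,0,0,40]]'
python3 -m jog '[[0,0,0,0,0,8],[0,0,0,0,0,8],[0,0,0,0,0,8]]'
python3 - <<'E'
from h import *
np.set_printoptions(precision=4,suppress=True)
c=cam("wrist"); cv2.imwrite("pics/w3raw.png",c["img"][...,::-1]); np.savez("pics/w3.npz",E=c["extrinsics"],f=c["fovy"],cx=c["cx"],cy=c["cy"])
l=pt(c,"bolt_head"); print(l, pt(c,"home_head"))
E=np.array(c["extrinsics"]); print(E[:3,3])
u,v=l[0][0].astype(int); print(u,v); save(c,"w3.png",(u-40,v-40,u+40,v+30),8)
E
```

```text
time: 3.8
tool_pos: [0.5342, 0.1928, 0.2036]
ee_rot: [[-0.466, 0.885, -0.001], [0.885, 0.466, -0.0], [0.0, -0.001, -1.0]]
force: [0.5, 0.6, -0.3]
finger_gap: 0.0907
grip_force: 0.0
time: 4.1
tool_pos: [0.5343, 0.1928, 0.2039]
ee_rot: [[-0.348, 0.937, 0.0], [0.937, 0.348, 0.0], [-0.0, 0.0, -1.0]]
force: [-0.4, 0.2, 0.1]
finger_gap: 0.0913
grip_force: 0.0
[(array([256.2048, 183.7056]), 0.91)] [(array([180.3776, 260.3136]), 0.62)]
[0.5111 0.2544 0.3603]
256 183
```

View pics/w3.png

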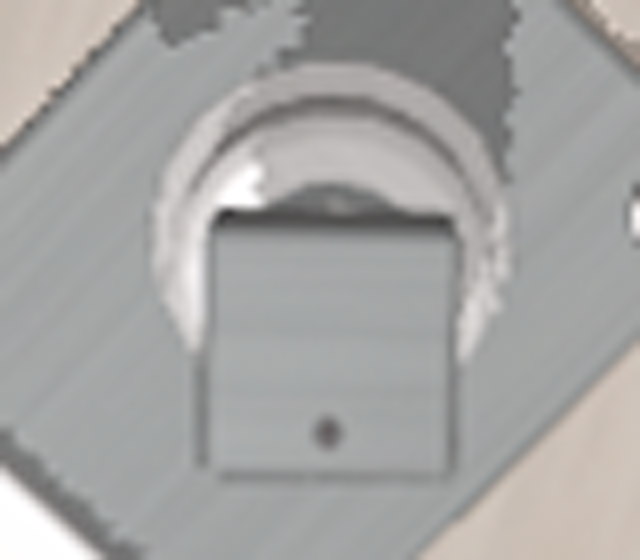

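```bash
python3 - <<'E'
from h import *
np.set_printoptions(precision=4,suppress=True)
def L(k):
    z=np.load(f"pics/{k}.npz"); return dict(img=cv2.imread(f"pics/{k}raw.png"),fovy=float(z["f"]),cx=float(z["cx"]),cy=float(z["cy"]),extrinsics=z["E"],name="wrist")
a,b=L("w2"),L("w3")
A=lambda p:ray(a,230+(p[0]+.5)/9-.5,145+(p[1]+.5)/9-.5)
B=lambda p:ray(b,216+(p[0]+.5)/8-.5,143+(p[1]+.5)/8-.5)
ca=[(318,165),(483,352),(290,522),(128,338),(243,408)]
cb=[(212,225),(455,228),(448,475),(212,472),(327,433)]
print("mark",*tri([A(ca[4]),B(cb[4])]))
print("ctr",*tri([A(np.mean(ca[:4],0)),B(np.mean(cb[:4],0))]))
# match corners
for i in [0,1,2,3]: print("corner",*tri([A(ca[(i+0)%4]),B(cb[(i+0)%4])]),*tri([A(ca[(i+3)%4]),B(cb[i])]))
w=np.array([atz(B(p),.094)[:2] for p in cb]);print(w,w[:4].mean(0))
for i in range(4):
    e=w[(i+1)%4]-w[i]; print(np.hypot(*e)*1e3,np.degrees(np.arctan2(e[1],e[0]))%90)
m=w[4]-w[:4].mean(0);print(m,np.degrees(np.arctan2(m[1],m[0])),np.degrees(np.arctan2(.348,.937)))
E
```

```text
mark [0.5332 0.1906 0.0931] [np.float64(0.006548630163729202), np.float64(0.006548630163572601)]
ctr [0.5304 0.1991 0.0873] [np.float64(0.3644384265862561), np.float64(0.3644384265864089)]
corner [0.5122 0.208  0.0856] [np.float64(0.40270014918273955), np.float64(0.4027001491827531)] [0.5165 0.1954 0.0936] [np.float64(14.078549425835842), np.float64(14.078549425835863)]
corner [0.5389 0.2176 0.0866] [np.float64(0.33650575919666126), np.float64(0.3365057591967625)] [ 0.5428  0.2008 -0.0615] [np.float64(11.827177488188264), np.float64(11.827177488188266)]
corner [0.5484 0.1902 0.0898] [np.float64(0.2241986870454321), np.float64(0.22419868704550103)] [0.5274 0.2145 0.1779] [np.float64(9.418045780238323), np.float64(9.41804578023846)]
corner [0.522  0.181  0.0897] [np.float64(0.5132625207916377), np.float64(0.5132625207916328)] [0.5215 0.2021 0.1816] [np.float64(4.528342226914982), np.float64(4.528342226914993)]
[[0.5124 0.2091]
 [0.5384 0.2184]
 [0.548  0.1911]
 [0.5222 0.1818]
 [0.5331 0.1909]] [0.5303 0.2001]
27.55173376935726 19.71004177472124
28.998044442555805 19.43806614929987
27.391378483215792 19.687648799257545
28.987021230745754 19.754926326648942
[ 0.0028 -0.0092] -72.84408577795008 20.37489991601224
```

The bolt's centre is at (0.530, 0.1995), top near 0.092. The two views agree within 1 mm, and the flats match the tool yaw. Now I descend and grip lightly.

```bash
python3 -m jog '[[8,-2,20,0,0,1],[8,-2,50,0,0,1],[8,-2,80,0,0,1],[8,-2,105,0,0,1],[8,-2,115,0,0,1]]' 0.7
python3 -m jog '[[0,0,4,0,0,0],[0,0,7,0,0,0],[0,0,7,0,0,0]]' 0.6
python3 -m jog '[[0,0,0,0,0,0],[0,0,0,0,0,0],[0,0,0,0,0,0],[0,0,0,0,0,0],[0,0,0,0,0,0]]' 0 15
python3 -m jog '[[0,0,0,0,0,0],[0,0,0,0,0,0],[0,0,0,0,0,0]]' 0 15
```

```text
time: 4.75
tool_pos: [0.5286, 0.1993, 0.0869]
ee_rot: [[-0.329, 0.944, -0.003], [0.944, 0.329, -0.001], [0.0, -0.003, -1.0]]
force: [-0.3, 0.0, 1.0]
finger_gap: 0.0638
grip_force: 0.0
time: 5.05
tool_pos: [0.5302, 0.1997, 0.0826]
ee_rot: [[-0.328, 0.945, 0.001], [0.945, 0.328, 0.0], [-0.0, 0.001, -1.0]]
force: [-0.5, -1.0, 0.8]
finger_gap: 0.0546
grip_force: 0.0
time: 5.55
tool_pos: [0.5304, 0.1999, 0.0823]
ee_rot: [[-0.328, 0.945, 0.002], [0.945, 0.328, 0.0], [-0.0, 0.002, -1.0]]
force: [4.5, 2.2, 1.4]
finger_gap: 0.03
grip_force: 15.0
time: 5.85
tool_pos: [0.5304, 0.1998, 0.0822]
ee_rot: [[-0.328, 0.945, 0.001], [0.945, 0.328, 0.0], [-0.0, 0.002, -1.0]]
force: [4.6, 2.7, 4.3]
finger_gap: 0.0301
grip_force: 15.0
```

```bash
python3 -m jog '[[0,0.4,0,0,0,-2],[0,0.4,0,0,0,-4],[0,0.4,0,0,0,-6],[0,0.4,0,0,0,-8],[0,0.4,0,0,0,-10]]'
python3 -m jog '[[0,0,0,0,0,-2],[0,0,0,0,0,-4],[0,0,0,0,0,-6],[0,0,0,0,0,-8],[0,0,0,0,0,-10]]'
python3 -c "
from rig import env
o=env.get_obs();print(o['torque'],o['q'],o['force'])"
```

```text
time: 6.35
tool_pos: [0.5305, 0.1999, 0.0823]
ee_rot: [[-0.488, 0.873, 0.001], [0.873, 0.488, 0.0], [-0.0, 0.001, -1.0]]
force: [1.8, 2.0, 6.2]
finger_gap: 0.0298
grip_force: 15.0
time: 6.85
tool_pos: [0.5306, 0.1999, 0.0824]
ee_rot: [[-0.632, 0.775, 0.001], [0.775, 0.632, 0.0], [-0.0, 0.001, -1.0]]
force: [2.3, 1.6, 8.7]
finger_gap: 0.0299
grip_force: 15.0
[ 0.12730701 -0.37818487 -0.17007445] [ 1.46086027e+01  3.40248585e+01  9.41188956e+01  4.56915216e-03
  5.17816042e+01 -2.45903567e+01] [2.30112693 1.64846028 8.7067067 ]
```

```bash
python3 -m jog '[[0,0,0,0,0,-2],[0,0,-0.1,0,0,-4],[0,0,-0.1,0,0,-6],[0,0,-0.2,0,0,-8],[0,0,-0.2,0,0,-10]]' | grep -E "force|pos"
```

```text
tool_pos: [0.5307, 0.2, 0.0826]
force: [2.1, 2.9, 8.3]
grip_force: 15.0
```

```bash
python3 -m jog '[[0,0,0,0,0,-2],[0,0,-0.1,0,0,-4],[0,0,-0.2,0,0,-6],[0,0,-0.2,0,0,-6]]' | grep -E "force|pos"
```

```text
tool_pos: [0.5307, 0.2001, 0.0828]
force: [3.1, 3.4, 7.1]
grip_force: 15.0
```

```bash
python3 -m jog '[[0,0,0,0,0,-2],[0,0,0,0,0,-4],[0,0,0,0,0,-6],[0,0,0,0,0,-6]]' | grep -E "force|pos"
```

```text
tool_pos: [0.5308, 0.2002, 0.0829]
force: [3.1, 3.2, 7.7]
grip_force: 15.0
```

```bash
python3 -m jog '[[0,0,0,0,0,-2],[0,0,-0.1,0,0,-4],[0,0,-0.1,0,0,-6],[0,0,-0.1,0,0,-6]]' | grep -E "force|pos"
```

```text
tool_pos: [0.5308, 0.2002, 0.0828]
force: [3.0, 4.6, 2.2]
grip_force: 15.0
```

```bash
python3 -m jog '[[0,0,0,0,0,-2],[0,0,-0.1,0,0,-4],[0,0,-0.1,0,0,-6],[0,0,-0.1,0,0,-6]]' | grep -E "force|pos"
```

```text
tool_pos: [0.5308, 0.2002, 0.0826]
force: [6.2, 5.3, -1.3]
grip_force: 15.0
```

Resistance went from +8 N to −1 N, so the bolt is past the crest and hanging in the hand. I follow it down.

```bash
python3 -m jog '[[0,0,1.5,0,0,0],[0,0,3,0,0,0],[0,0,4.5,0,0,0],[0,0,6,0,0,0],[0,0,6,0,0,0]]' | grep -E "force|pos"
```

```text
tool_pos: [0.5308, 0.2002, 0.0764]
force: [5.5, 4.9, -3.0]
grip_force: 15.0
```

```bash
python3 -m jog '[[0,0,0.5,0,0,0],[0,0,1,0,0,0],[0,0,1.5,0,0,0],[0,0,1.5,0,0,0]]' | grep -E "force|pos"
```

```text
tool_pos: [0.5308, 0.2002, 0.0753]
force: [4.0, 4.9, 3.6]
grip_force: 15.0
```

It's in the thread: about 7.4 mm of drop, with contact. Now the first forward half turn, following the pitch down.

```bash
python3 -m jog '[[-0.2,0.5,0,0,0,3],[-0.2,0.5,0,0,0,10],[-0.2,0.5,0.2,0,0,17],[-0.2,0.5,0.4,0,0,24],[-0.2,0.5,0.5,0,0,30]]' 0 20 | grep -E "force|pos|rot"
python3 -m jog '[[0,0,0.1,0,0,7],[0,0,0.3,0,0,14],[0,0,0.4,0,0,21],[0,0,0.6,0,0,28],[0,0,0.7,0,0,30]]' | grep -E "force|pos|rot"
```

```text
tool_pos: [0.5307, 0.2001, 0.0747]
ee_rot: [[-0.68, 0.733, 0.001], [0.733, 0.68, -0.0], [-0.001, 0.0, -1.0]]
force: [3.7, -0.9, 4.1]
grip_force: 20.0
tool_pos: [0.5305, 0.1999, 0.074]
ee_rot: [[-0.222, 0.975, 0.0], [0.975, 0.222, -0.0], [-0.0, 0.0, -1.0]]
force: [1.9, -1.0, 5.9]
grip_force: 20.0
```

```bash
python3 -m jog '[[0,0,0.1,0,0,8],[0,0,0.3,0,0,16],[0,0,0.5,0,0,24],[0,0,0.6,0,0,32],[0,0,0.8,0,0,40]]' | grep -E "force|pos|rot"
python3 -m jog '[[0,0,0.2,0,0,8],[0,0,0.4,0,0,16],[0,0,0.5,0,0,24],[0,0,0.7,0,0,32],[0,0,0.9,0,0,40]]' | grep -E "force|pos|rot"
python3 -m jog '[[0,0,0.2,0,0,8],[0,0,0.4,0,0,16],[0,0,0.5,0,0,24],[0,0,0.7,0,0,32],[0,0,0.9,0,0,40]]' | grep -E "force|pos|rot"
python3 -c "
from rig import env
o=env.get_obs();print(o['torque'],o['q'])"
```

```text
tool_pos: [0.5301, 0.1999, 0.0731]
ee_rot: [[0.457, 0.89, -0.0], [0.89, -0.457, -0.0], [-0.001, -0.0, -1.0]]
force: [0.3, -1.1, 4.0]
grip_force: 20.0
tool_pos: [0.5298, 0.2001, 0.0721]
ee_rot: [[0.922, 0.388, -0.001], [0.388, -0.922, -0.0], [-0.001, -0.0, -1.0]]
force: [-1.4, 1.9, 7.7]
grip_force: 20.0
tool_pos: [0.5298, 0.2005, 0.0713]
ee_rot: [[0.955, -0.296, -0.001], [-0.296, -0.955, 0.0], [-0.001, -0.0, -1.0]]
force: [-1.5, 5.9, 6.0]
grip_force: 20.0
[0.90806025 0.52363432 0.18847858] [1.46714191e+01 3.49826281e+01 9.45503911e+01 4.22278566e-02
 5.05137519e+01 1.21843375e+02]
```

```bash
python3 -m jog '[[0,0,0,0,0,0],[0,0,0,0,0,0],[0,0,0,0,0,0],[0,0,0,0,0,0]]' 0.7 | grep -E "force|pos|gap"
for i in 1; do :; done
python3 -m jog '[[0,0,0,0,0,-8],[0,0,0,0,0,-16],[0,0,0,0,0,-24],[0,0,0,0,0,-32],[0,0,0,0,0,-40]]' | grep -E "force"
python3 -m jog '[[0,0,0,0,0,-8],[0,0,0,0,0,-16],[0,0,0,0,0,-24],[0,0,0,0,0,-32],[0,0,0,0,0,-40]]' | grep -E "force"
python3 -m jog '[[0,0,0,0,0,-8],[0,0,0,0,0,-16],[0,0,0,0,0,-24],[0,0,0,0,0,-32],[0,0,0,0,0,-40]]' | grep -E "force"
python3 -m jog '[[0,0,0,0,0,-8],[0,0,0,0,0,-16],[0,0,0,0,0,-24],[0,0,0,0,0,-32],[0,0,0,0,0,-40]]' | grep -E "force"
python3 -m jog '[[0,0,0,0,0,-8],[0,0,0,0,0,-16],[0,0,0,0,0,-20],[0,0,0,0,0,-20],[0,0,0,0,0,-20]]'
python3 - <<'E'
from h import *
c=cam("wrist"); save(c,"w4.png",(150,120,362,280),3.7)
E
```

```text
tool_pos: [0.5302, 0.2, 0.0711]
force: [0.0, -0.3, 0.5]
finger_gap: 0.059
grip_force: 0.0
force: [1.0, -0.2, 0.3]
grip_force: 0.0
force: [-0.8, 1.7, -0.3]
grip_force: 0.0
force: [0.1, -0.6, -0.4]
grip_force: 0.0
force: [0.5, 0.9, 0.0]
grip_force: 0.0
time: 15.25
tool_pos: [0.5304, 0.2001, 0.0712]
ee_rot: [[-0.956, 0.292, -0.0], [0.292, 0.956, -0.0], [0.0, -0.0, -1.0]]
force: [-0.1, 0.3, 0.1]
finger_gap: 0.0637
grip_force: 0.0
```

View pics/w4.png

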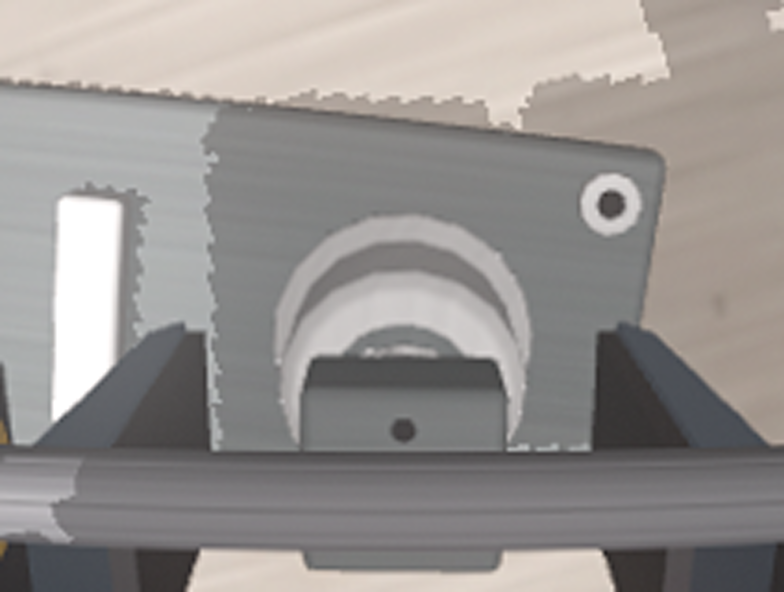

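The view shows the head at about (403,430) in the crop, square between the open fingers. The punch mark is now on the opposite side, so the bolt has made a half turn. I regrip and make the second half.

```bash
python3 -m jog '[[0,0,0,0,0,0],[0,0,0,0,0,0],[0,0,0,0,0,0],[0,0,0,0,0,0],[0,0,0,0,0,0]]' 0 20
python3 -m jog '[[0,0,0,0,0,0],[0,0,0,0,0,7],[0,0,0.2,0,0,14],[0,0,0.4,0,0,22],[0,0,0.6,0,0,30]]' | grep -E "force|pos|gap"
python3 -m jog '[[0,0,0.1,0,0,7],[0,0,0.3,0,0,14],[0,0,0.4,0,0,21],[0,0,0.6,0,0,28],[0,0,0.7,0,0,30]]' | grep -E "force|pos"
```

```text
time: 15.8
tool_pos: [0.5304, 0.2004, 0.0712]
ee_rot: [[-0.957, 0.29, 0.0], [0.29, 0.957, 0.0], [-0.0, 0.0, -1.0]]
force: [-1.1, 1.5, -0.4]
finger_gap: 0.0301
grip_force: 20.0
tool_pos: [0.5304, 0.2003, 0.0706]
force: [0.2, 1.1, 0.1]
finger_gap: 0.03
grip_force: 20.0
tool_pos: [0.5303, 0.2003, 0.0699]
force: [-0.2, 1.8, 1.0]
grip_force: 20.0
```

```bash
python3 -m jog '[[0,0,0.2,0,0,8],[0,0,0.4,0,0,16],[0,0,0.5,0,0,24],[0,0,0.7,0,0,32],[0,0,0.9,0,0,40]]' | grep -E "force|pos"
python3 -m jog '[[0,0,0.2,0,0,8],[0,0,0.4,0,0,16],[0,0,0.5,0,0,24],[0,0,0.7,0,0,32],[0,0,0.9,0,0,40]]' | grep -E "force|pos"
python3 -m jog '[[0,0,0.2,0,0,8],[0,0,0.4,0,0,16],[0,0,0.5,0,0,24],[0,0,0.7,0,0,32],[0,0,0.9,0,0,40]]' | grep -E "force|pos"
python3 -m jog '[[0,0,0.1,0,0,4],[0,0,0.1,0,0,4],[0,0,0.1,0,0,4],[0,0,0.1,0,0,4]]'
python3 - <<'E'
from h import *
o=env.get_obs(); print(o["torque"],o["dq"])
c=cam("wrist"); save(c,"w5.png",(150,120,362,280),3.7)
E
```

```text
tool_pos: [0.5303, 0.2003, 0.069]
force: [0.1, 1.8, 1.4]
grip_force: 20.0
tool_pos: [0.5302, 0.2004, 0.0681]
force: [-1.1, 2.1, 1.7]
grip_force: 20.0
tool_pos: [0.5303, 0.2005, 0.0673]
force: [-1.3, 3.8, 1.2]
grip_force: 20.0
time: 18.7
tool_pos: [0.5303, 0.2004, 0.0671]
ee_rot: [[0.935, -0.354, -0.0], [-0.354, -0.935, 0.0], [-0.0, -0.0, -1.0]]
force: [-1.9, 4.9, 0.8]
finger_gap: 0.0298
grip_force: 20.0
[ 0.9429483   0.45580529 -0.1274053 ] [-0.06686673  0.01526859 -0.04478307 -0.0023788   0.07266106 -0.07941806]
```

View pics/w5.png

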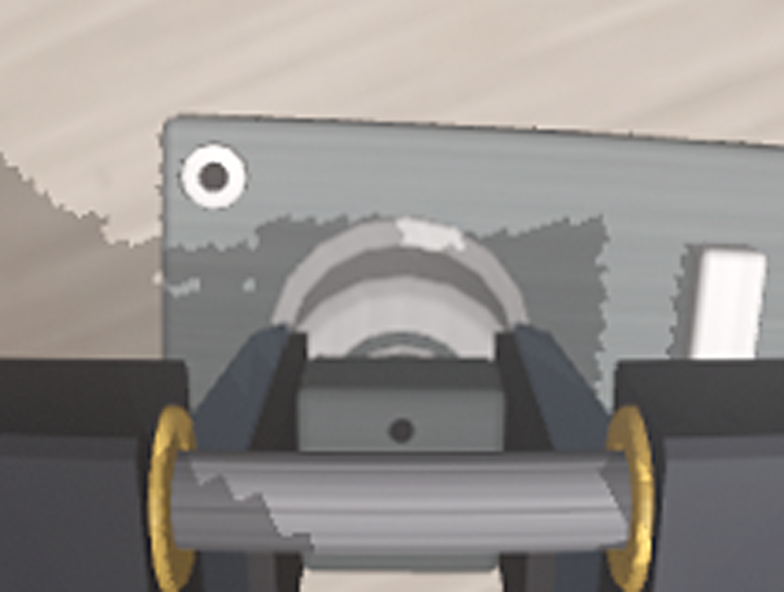

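The picture shows the head still held between the pads. It has turned with the gripper through the second half turn and sits about 8 mm lower than just after the drop. I let it settle and hand in.

```bash
python3 -m jog '[[0,0,0,0,0,0],[0,0,0,0,0,0],[0,0,0,0,0,0]]' | grep force; python3 -c "
from rig import env
print(env.job_done())"
```

```text
force: [-2.0, 5.2, 1.2]
grip_force: 20.0
the job is handed in; nothing more can be done
None
```

I turned the bolt back about 54° until it dropped into the thread, then forward about 364° (8 mm further down, with one regrip at half a turn), and handed the job in with its head still gripped at rest; no verdict was shown.

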